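Open the belt path of a bench polisher's drive and hold its tensioner back

ROBOT

A 7-joint arm with a two-finger parallel gripper is mounted at the origin on the work surface. World frame = base frame: x ahead of the robot, y to its left, z up, the work surface at z = 0. Lengths are in mm, angles in rad, forces in N, time in s.
With the tool pointing down it reaches from about 400 to 850 mm from the base axis. Payload 4.5 kg.
Tool frame: the origin (TCP) lies between the finger pads; the fingertips stand 14 mm ahead of it and the grasp point (between the pads) lies 5 mm behind it; z points along the fingers, y is the line along which they close (so a half turn about z gives the same grasp; the last joint's range is limited). The gripper opens to 88 mm and grips with 3 to 60 N. Pads are 18 mm wide; open, the fingers measure 123 mm over their backs; the gripper's body (75 mm by 187 mm) begins 45 mm behind the grasp point.
Start: joints at [-1.167, 0.689, -0.195, 1.565, 0.157, 0.902, -0.215], TCP at [225.876, 582.783, 215.843] pointing down, gripper open.
Joint ranges: [-3.01, 3.01], [-0.46, 2.08], [-1.47, 1.51], [0.13, 2.56], [-1, 4.14], [0.04, 2.09], [-2.66, 2.66]. Speed limits (rad/s): [2.57, 2.57, 3.14, 3.14, 3.14, 3.14, 3.14].

INTERFACE

Orientations are given as a rotation vector (axis times angle).
In Python, from cell import sensors, viewer, hand_in gives the robot as it stands. The module is installed in compiled form; this text tells all that it offers.
- The arm moves only by the tool play_rows, never from a script. Its argument "steps" is a list of rows, each an object with "xyz": the shift along the tool's x, y, z in units of 25 mm (1.0 is 25 mm), a list of three; "rot": the turn, a rotation vector about the tool's x, y, z in rad, a list of three; "jaw": the opening, from 0 (shut) to 1 (fully open). In form: [{"xyz": [tx, ty, tz], "rot": [wx, wy, wz], "jaw": jaw}, ...]. A call has 1 to 10 rows; each row shifts and turns the commanded pose from where the row before left it, along the tool's axes as they then stand; what a row does not reach is not made up. A row lasts 1/8 s, in which the tool goes at most 62.5 mm and 10.7 degrees, less where a joint would pass 70% of its speed; a pose out of reach is approached as far as the arm can. A call is refused whole if a number of a shift passes 1 or a number of a turn 0.188, either way. A call with a gripper value outside its range is refused whole. The fingers move at their own pace and stop on an object; "force" is the grip in N (left out, the last holds). Time passes only in rows, so rows that do not move let the fingers close. It gives the time, the measured TCP pose, the force, the opening and the grip force at its end, in the units of the state.
- sensors.get_state(): the state, without advancing time (a new reading comes with each control period).
- viewer.snapshot(name): name is "side" or "top" or "wrist"; returns (picture, depth): 400x640x3 uint8, red, green, blue; 400x640 float32, mm along the optical axis (not along the pixel's ray), 0 where there is no reading.
- viewer.camera_info(name): a dict with "K" (3x3 intrinsics, pixels), "world_from_camera" (4x4, takes a point from camera to world coordinates); the wrist camera has in their place "hand_eye" (4x4, takes a point from camera to tool coordinates, whose origin is the TCP and whose axes are the flange's). Camera axes: x right, y down, z forward; pixel columns grow to the right and rows downward; lengths in mm; the calibration is good to about 2 mm. A picture is of the moment at which its call begins: read the wrist's pose just before it. camera_info takes no time and is no camera call.
- hand_in(): hands the job in; it is judged then, once.
The state is a dict: "time_s": time; "q": joint angles; "joint_velocities": joint speeds; "joint_torque": joint torques, N m; "ee_pos": TCP position; "ee_rot": TCP orientation; "wrist_force": force on the tool from outside, world axes, zero at the start; "moment": the same for the moment, N m; "width": opening from 0.0 (shut) to 1.0 (fully open); "finger_force": force on a finger pad.
Only numpy, scipy, OpenCV 4.12 (cv2) and the standard library are available. Lean on these libraries where they do the work, as an engineer would, in place of code of your own. Each camera call takes 0.05 s, during which the arm holds its last target. There are 200 camera calls.

TASK

Get this belt drive ready for its new belt: first slide the idler block along its track until it is fully home against the steel stop collar, with the tensioner arm still relaxed. Then push the sprung tensioner arm back by its upright roller until its pawl clicks over the tooth of the ratchet sector, without running the arm right up to the end stop, and finish while still holding it there with the fingers: the ratchet does not hold it, so do not let go. Leave the other things on the bench where they are.

Things in the scene. Friction and masses are not known exactly. Their poses are not given: they have to be found in the camera images.
- drive_plate: fixed grey base plate of the drive, 230 mm (x) by 280 mm (y), 12 mm thick; origin on the bench; its edges lie at x -120 and +110 mm, y -130 and +150 mm. It carries all the parts of the drive, and a motor pulley (68 mm across, top 78 mm above the bench, centre at x +62, y -85 mm)
- idler_center (a point): centre of the idler block: aluminium, 44 (x) by 40 (y) by 36 mm tall (20 to 56 mm above the bench), with an upright roller, 26 mm across, on top, up to 82 mm. It slides only along the plate's x axis, on a two-rail track at the plate's y +125 mm, and must go in +x to the collar, 48 to 103 mm away at the start. Friction about 2.5 N; it stays where it is left
- idler_nose (a point): centre of the idler block's front face (22 mm in +x of the block's centre), the face that meets the stop collar; home means that it touches the collar, which is rigid
- stop_collar: steel stop collar clamped across the idler track, 22 mm (x) by 40 mm (y), top 38 mm above the bench (its clamp screw 44 mm). Origin 12 mm above the bench, under the middle of the face that the idler block meets; it has the plate's axes. It is clamped at a different place along the track each time
- tensioner_roller (a point): middle of the upright steel roller on the tensioner arm, 22 mm across (26 mm at its flanges), 34 to 80 mm above the bench. x axis: outward along the arm. The arm turns level about a pivot 115 mm away in -x, at x +75, y 0 mm of the plate; it is a bar 18 mm wide, top 28 mm above the bench (34 mm at the pawl slider). Relaxed, it points 0.45 rad counter-clockwise of the plate's -x
- tensioner (a joint): angle of the tensioner arm, rad: 0 is relaxed, on its rest; it grows as the arm is pushed back, clockwise seen from above (the roller moves roughly to the plate's +y). The spring always pushes it back to 0: about 4 N at the roller at 0, 8 N at 0.45, 11 N at 0.8; the click adds 2 to 4 N for a moment and then gives way
- pawl_tip (a point): middle of the round brass nose (10 mm across) of the sprung pawl slider at the arm's outer end, 150 mm from the pivot, 22 mm above the bench; it is pushed in towards the pivot by up to 4 mm as it rides over the tooth
- sector: fixed steel ratchet sector, an arc 158 to 182 mm from the arm's pivot, top 30 mm above the bench. Origin on the pivot axis, 12 mm above the bench; its x axis points to the middle of the gap between its tooth and the end stop. Its angle differs each time: the tooth comes 0.32 to 0.50 rad into the arm's travel
- tooth (a point): centre of the tooth, an upright half-round steel bump (radius 8 mm) on the sector's inner rim, 159 mm from the pivot, 0.20 rad counter-clockwise of the sector's x axis seen from above. The pawl is fully past it, clicked, once the arm points 0.07 rad or more clockwise of the tooth
- end_stop (a point): centre of the end stop, a steel peg 12 mm across on a lug of the sector, 128 mm from the pivot, top 38 mm above the bench. The side of the arm meets it when the arm points 0.36 rad clockwise of the tooth (0.16 rad clockwise of the sector's x axis)
- loupe: bystander: wooden eyeglass, a waisted turned piece, 60 mm wide at the foot, 60 mm tall; origin at its underside
- movement_holder: bystander: stepped round steel movement holder, 56 mm wide, 40 mm tall; origin at its underside
- case_ring: bystander: flat steel watch-case ring, 48 mm across, 9 mm tall; origin at its underside
- dial: bystander: thin round metal dial, 36 mm across, 4 mm thick; origin at its underside
- screwdriver: bystander: small screwdriver, 120 mm long, lying; origin below its handle and shaft
- tweezers: bystander: steel tweezers, about 150 mm long, lying; origin at its underside
- bearing_ring: bystander: small brass bearing ring, 28 mm across, 8 mm tall, lying on the drive plate; origin at its underside

How it is judged (in metres and radians):
On the way, in this order (a step that is already met when the one before it is completed fails the run):
1. idler block home against the stop collar (gap under 3 mm) while the tensioner arm is still relaxed (under 0.1 rad) (x of idler_nose in the frame of stop_collar above -0.003 m and value of joint tensioner below 0.1 rad), for 0.2 s.
2. the fingers push the tensioner arm past the click, clear of the end stop (angle between the x axis of tensioner_roller and the x axis of sector, either way round below 0.13 rad and contact force between the fingers and tensioner above 4 N), for 0.2 s.
At the end, for the whole second after the job is handed in: The arm is held still by the fingers (pushing with more than 4 N, under 0.05 rad/s) between the tooth and the end stop: within 0.13 rad of the sector's x axis, which is past the click and at least 0.03 rad short of the end stop; the idler block is within 3 mm of its stop collar (all of step 2 and x of idler_nose in the frame of stop_collar above -0.003 m and velocity of joint tensioner between -0.05 and 0.05 rad/s); the arm keeps its last pose, push and grip.
It fails at once if one of the other things on the bench is knocked more than 30 mm from its place (distance of any of loupe, movement_holder, case_ring, dial, screwdriver, tweezers, bearing_ring from where it was at the start of the episode above 0.03 m).
It also fails if it takes over 45 s, if anything falls off the work surface, if the arm or the gripper's body presses on something with over 40 N, if the wrist force passes 120 N, or if a joint passes its speed limit or range.

## Working session

There is one attempt and no reset: what is moved stays moved. The work goes in short steps, Python scripts to look and compute and a tool call to move; the robot and the scene stay as the last step left them, time stands still between calls to the robot, and variables do not carry over. Pictures are saved under pics/ and viewed, at most 10 in all, crops included, and the job is handed in when it is done.

Besides the shell and the picture viewer there is one more tool, called in YAML: its name, and indented under it one key for each argument. play_rows: Moves the arm, as the interface text tells. Its arguments: {"type":"object","properties":{"steps":{"type":"array","items":{"type":"object","properties":{"xyz":{"type":"array","items":{"type":"number"}},"rot":{"type":"array","items":{"type":"number"}},"jaw":{"type":"number"}}}},"force":{"type":"number"}},"required":["steps"]}

```bash
mkdir -p pics; python3 - <<'E'
from cell import sensors, viewer
import cv2,numpy as np
s=sensors.get_state(); print(s)
for n in("top","side"):
    p,d=viewer.snapshot(n); np.savez(f"pics/{n}.npz",p=p,d=d); cv2.imwrite(f"pics/{n}.png",p[:,:,::-1])
    c=viewer.camera_info(n); print(n,np.round(c["K"],1).tolist(),np.round(c["world_from_camera"],3).tolist())
print(viewer.camera_info("wrist"))
E
```

```text
{'time_s': 0.0, 'q': array([-1.16719686,  0.68997252, -0.19448903,  1.56634922,  0.15728405,
        0.90251455, -0.21510027]), 'joint_velocities': array([-0.00023454, -0.00014222,  0.00057894, -0.00022178, -0.0001827 ,
        0.00027943,  0.00034909]), 'joint_torque': array([-4.12093514e-04, -5.27574027e+01, -1.26683347e+00, -1.53426844e+01,
       -5.25453652e-02,  6.86321320e-03,  1.82846484e-04]), 'ee_pos': array([225.70548916, 582.08870452, 215.01521984]), 'ee_rot': array([-5.77452456e-01, -3.08786086e+00,  2.89691726e-03]), 'wrist_force': array([ 0.16612346,  0.14125891, -0.18472677]), 'moment': array([-0.00729831, -0.02176981,  0.01161559]), 'finger_force': 0.0, 'width': 0.999991764959603}
top [[519.4, 0.0, 315.9], [0.0, 519.4, 196.8], [0.0, 0.0, 1.0]] [[-0.021, -0.991, 0.133, 452.474], [-1.0, 0.022, 0.004, 42.108], [-0.007, -0.133, -0.991, 987.663], [0.0, 0.0, 0.0, 1.0]]
side [[361.9, 0.0, 314.9], [0.0, 361.9, 202.9], [0.0, 0.0, 1.0]] [[-0.811, -0.361, 0.461, 216.021], [-0.585, 0.483, -0.651, 549.542], [0.013, -0.798, -0.603, 564.058], [0.0, 0.0, 0.0, 1.0]]
{'K': array([[323.98761139,   0.        , 322.68524346],
       [  0.        , 323.98761139, 197.98543676],
       [  0.        ,   0.        ,   1.        ]]), 'hand_eye': array([[ 5.02984511e-05, -9.53142576e-01, -3.02521449e-01,
         7.81116052e+01],
       [ 9.99999726e-01,  2.71399458e-04, -6.88823690e-04,
         8.17742762e-01],
       [ 7.38651344e-04, -3.02521331e-01,  9.53142329e-01,
        -1.68160967e+02],
       [ 0.00000000e+00,  0.00000000e+00,  0.00000000e+00,
         1.00000000e+00]])}
```

View pics/top.png

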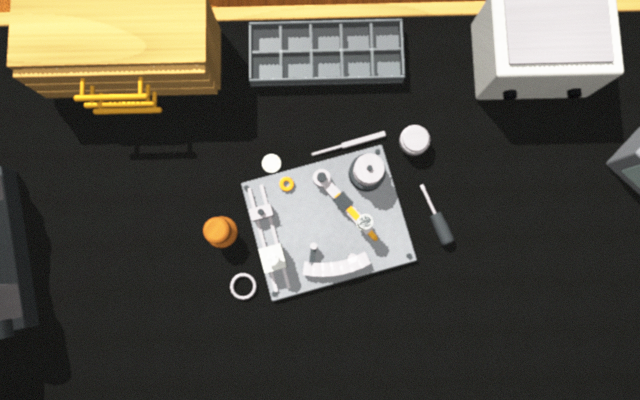

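View pics/side.png

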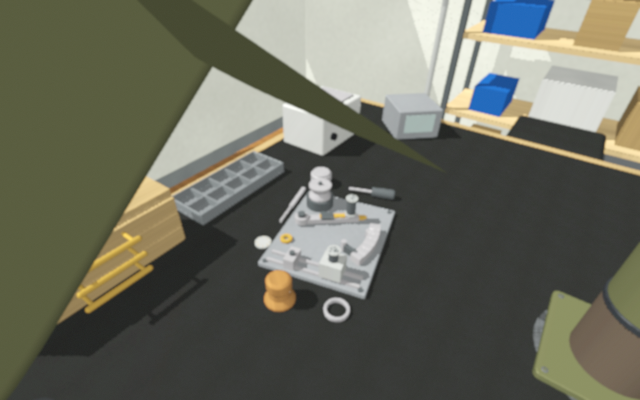

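The top view shows the plate with corners near (242,183), (380,147), (416,261) and (272,300). The collar is at about (262,210), the idler at (273,255), the pivot at (322,178), the tensioner roller at (365,222) and the sector near (337,266). The side view shows the same layout.

```bash
cat > h.py <<'E'
import numpy as np,cv2
from cell import viewer
def cloud(n,d):
    c=viewer.camera_info(n);K=c["K"];T=c["world_from_camera"]
    v,u=np.mgrid[:400,:640]; P=np.stack([(u-K[0,2])/K[0,0]*d,(v-K[1,2])/K[1,1]*d,d],-1)
    return P@T[:3,:3].T+T[:3,3]
def ray(n,uv,z):
    c=viewer.camera_info(n);K=c["K"];T=c["world_from_camera"]
    r=T[:3,:3]@np.array([(uv[0]-K[0,2])/K[0,0],(uv[1]-K[1,2])/K[1,1],1]); return T[:3,3]+r*(z-T[2,3])/r[2]
E
python3 - <<'E'
from h import *
f=np.load("pics/top.npz");p=f["p"];d=f["d"];W=cloud("top",d)
g=p.max(2); m=((g>90)).astype(np.uint8); m[:130]=0;m[:,:236]=0;m[:,430:]=0
n,l,st,ce=cv2.connectedComponentsWithStats(m); k=1+np.argmax(st[1:,4]); m=(l==k).astype(np.uint8)
c,_=cv2.findContours(m,0,1); c=max(c,key=cv2.contourArea); 
pts=np.array([ray("top",q[0],12)[:2] for q in c],np.float32)
r=cv2.minAreaRect(pts); print(r, cv2.boxPoints(r))
ok=(m>0)&(d>0); print("z hist",np.histogram(W[...,2][ok],[-20,0,6,10,14,18,30,60,100]))
s=p[135:310,225:425]; cv2.imwrite("pics/crop.png",cv2.resize(s[:,:,::-1],None,fx=4,fy=4,interpolation=cv2.INTER_CUBIC)[:600])
E
```

```text
((556.334228515625, 30.765899658203125), (271.46136474609375, 282.5057067871094), 14.381082534790039) [[ 389.77362   133.8812  ]
 [ 459.93964  -139.77228 ]
 [ 722.89484   -72.349396]
 [ 652.7288    201.30408 ]]
z hist (array([ 179,  400, 1721, 9863, 1975, 1182, 2075, 1056]), array([-20,   0,   6,  10,  14,  18,  30,  60, 100]))
```

```bash
python3 -c "
import cv2
a=cv2.imread('pics/top.png')[140:305,225:425];cv2.imwrite('pics/crop.png',cv2.resize(a,None,fx=3.6,fy=3.6,interpolation=2))"
```

```text
(no output)
```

View pics/crop.png

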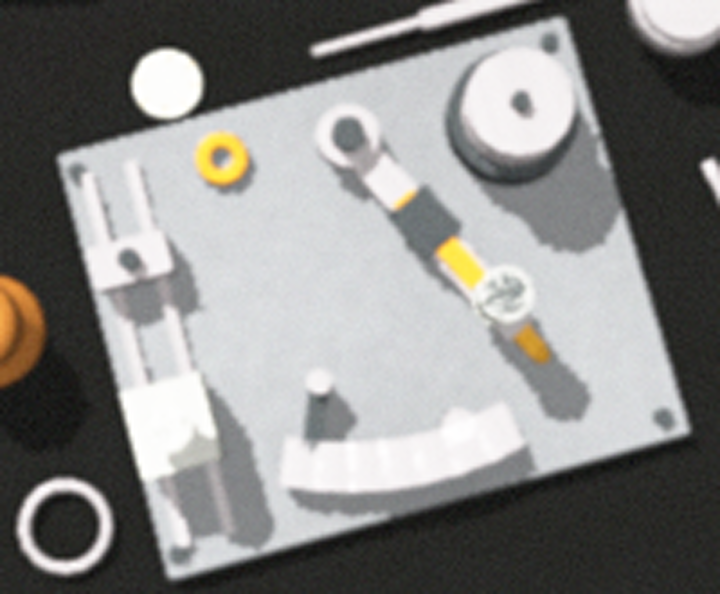

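The enlarged crop shows these, in crop pixels: plate corners (57,157), (563,17), (690,433), (172,580); collar face edge about (100,290)–(173,272); idler top front edge (120,393)–(205,375); tooth about (458,422); end stop peg (318,380); tensioner roller (504,293).

```bash
cat >> h.py <<'E'
def fit():
    C=[(57,157),(563,17),(690,433),(172,580)];L=np.array([(110,150),(110,-130),(-120,-130),(-120,150)],float)
    Wp=np.array([ray("top",(u/3.6+225,v/3.6+140),12)[:2] for u,v in C])
    a=L-L.mean(0);b=Wp-Wp.mean(0);th=np.arctan2((a[:,0]*b[:,1]-a[:,1]*b[:,0]).sum(),(a*b).sum())
    R=np.array([[np.cos(th),-np.sin(th)],[np.sin(th),np.cos(th)]]); t=Wp.mean(0)-R@L.mean(0)
    return th,R,t,Wp-(L@R.T+t)
E
python3 - <<'E'
from h import *
th,R,t,res=fit(); print("th",th,"t",t,"res",res.round(1).tolist())
def pl(u,v,z): return R.T@(ray("top",(u/3.6+225,v/3.6+140),z)[:2]-t)
for n,u,v,z in [("colL",100,290,38),("colR",173,272,38),("idL",120,393,56),("idR",205,375,56),("idBL",142,478,56),("idBR",218,452,56),("tooth",458,420,30),("peg",318,380,38),("roller",504,293,80),("pivot",349,135,40),("pulley",520,102,78)]:
    q=pl(u,v,z); a=np.arctan2(q[1],q[0]-75); print(n,q.round(1),"pivot r,ang cw-of..",np.hypot(q[0]-75,q[1]).round(1),"travel",round(((np.pi-0)+0.45-(a%(2*np.pi))),3), "world",(R@q+t).round(1))
f=np.load("pics/top.npz");W=cloud("top",f["d"]);L=(W[...,:2]-t)@R; z=W[...,2]
def box(x0,x1,y0,y1,z0,z1):
    k=(L[...,0]>x0)&(L[...,0]<x1)&(L[...,1]>y0)&(L[...,1]<y1)&(z>z0)&(z<z1);return L[k],z[k]
for n,b in [("idlertop",(-120,20,95,150,50,60)),("idroll",(-120,20,95,150,68,90)),("collar",(0,110,95,150,32,48)),("troller",(-70,30,-90,-20,72,90))]:
    q,zz=box(*b); print(n,len(q), np.percentile(q,[3,50,97],axis=0).round(1).tolist(),np.median(zz) if len(zz) else 0)
print(R@[75,0]+t)
E
```

```text
th 0.2535142895028115 t [543.16797979  16.01744198] res [[-0.4, -0.3], [-1.1, 0.6], [0.2, 1.0], [1.3, -1.2]]
colL [ 32.1 143.3] pivot r,ang cw-of.. 149.6 travel 1.73 world [538.3 162.8]
colR [ 30.9 105.1] pivot r,ang cw-of.. 114.0 travel 1.623 world [546.7 125.5]
idL [-22.3 145. ] pivot r,ang cw-of.. 174.7 travel 1.43 world [485.2 150.8]
idR [-25.2 102.1] pivot r,ang cw-of.. 143.0 travel 1.245 world [493.2 108.5]
idBL [-65.6 145.3] pivot r,ang cw-of.. 202.2 travel 1.252 world [443.2 140.2]
idBR [-63.5 105.9] pivot r,ang cw-of.. 174.4 travel 1.102 world [455.1 102.6]
tooth [-80.6 -14.3] pivot r,ang cw-of.. 156.3 travel 0.358 world [468.7 -18.1]
peg [-42.1  48.7] pivot r,ang cw-of.. 126.8 travel 0.844 world [490.2  52.6]
roller [-27.8 -49.8] pivot r,ang cw-of.. 114.2 travel -0.001 world [528.7 -39.2]
pivot [74.2 -0.6] pivot r,ang cw-of.. 0.9 travel -0.202 world [615.2  34.1]
pulley [ 60.9 -84.4] pivot r,ang cw-of.. 85.6 travel -0.955 world [623.3 -50.4]
idlertop 382 [[-64.4, 106.6], [-46.2, 122.5], [-22.0, 145.2]] 56.24579676027736
idroll 177 [[-54.1, 114.8], [-43.0, 125.8], [-32.2, 137.4]] 82.39254386985783
collar 268 [[33.7, 106.9], [43.8, 125.3], [54.9, 144.4]] 38.43057082180479
troller 173 [[-37.9, -59.9], [-26.6, -48.9], [-15.6, -38.1]] 79.73392560156424
[615.77075413  34.82800172]
```

play_rows:
  steps:
    - {"rot": [0, 0, -0.156], "xyz": [0, 0, 0], "jaw": 0}
    - {"rot": [0, 0, -0.156], "xyz": [0, 0, 0], "jaw": 0}
    - {"rot": [0, 0, -0.156], "xyz": [0, 0, 0], "jaw": 0}
    - {"rot": [0, 0, -0.156], "xyz": [0, 0, 0], "jaw": 0}
    - {"rot": [0, 0, 0], "xyz": [0, 0, 0], "jaw": 0}

```text
time_s: 0.72
ee_pos: [225.9, 582.3, 215.3]
ee_rot: [0.395, -3.116, 0.001]
wrist_force: [-0.9, 0.0, 0.5]
width: 0.456
finger_force: 0.0
```

```bash
cat > st.py <<'E'
from h import *
from cell import sensors
from scipy.spatial.transform import Rotation as Ro
import sys
th,R,t,_=fit(); s=sensors.get_state(); M=Ro.from_rotvec(s["ee_rot"]).as_matrix()
print("t",s["time_s"],"tool in plate",(R.T@(s["ee_pos"][:2]-t)).round(1),"z",s["ee_pos"][2].round(1),"heading err",np.degrees(np.arctan2(M[1,0],M[0,0])-th).round(2)," tilt",M[:2,2].round(3),"F plate",(R.T@s["wrist_force"][:2]).round(2),s["wrist_force"][2].round(2),"w",s["width"])
if len(sys.argv)>3:
    g=np.array([float(a) for a in sys.argv[1:4]]); w=np.r_[R@g[:2]+t,g[2]]
    print("units",(M.T@(w-s["ee_pos"])/25).round(2))
E
python3 st.py -92 125 215
```

```text
t 0.725 tool in plate [-165.   627.8] z 215.3 heading err -180.06  tilt [-0.001 -0.001] F plate [-0.89  0.28] 0.48 w 0.4562676238153051
units [-2.940e+00 -2.011e+01  2.000e-02]
```

play_rows:
  steps:
    - {"xyz": [-0.147, -1, 0], "jaw": 0}
    - {"xyz": [-0.147, -1, 0], "jaw": 0}
    - {"xyz": [-0.147, -1, 0], "jaw": 0}
    - {"xyz": [-0.147, -1, 0], "jaw": 0}
    - {"xyz": [-0.147, -1, 0], "jaw": 0}
    - {"xyz": [-0.147, -1, 0], "jaw": 0}
    - {"xyz": [-0.147, -1, 0], "jaw": 0}
    - {"xyz": [-0.147, -1, 0], "jaw": 0}
    - {"xyz": [-0.147, -1, 0], "jaw": 0}
    - {"xyz": [-0.147, -1, 0], "jaw": 0}

```text
$.steps[0]: bad value
```

play_rows:
  steps:
    - {"xyz": [-0.147, -1, 0], "jaw": 0}
    - {"xyz": [-0.147, -1, 0], "jaw": 0}
    - {"xyz": [-0.147, -1, 0], "jaw": 0}
    - {"xyz": [-0.147, -1, 0], "jaw": 0}
    - {"xyz": [-0.147, -1, 0], "jaw": 0}
    - {"xyz": [-0.147, -1, 0], "jaw": 0}
    - {"xyz": [-0.147, -1, 0], "jaw": 0}
    - {"xyz": [-0.147, -1, 0], "jaw": 0}
    - {"xyz": [-0.147, -1, 0], "jaw": 0}
    - {"xyz": [-0.147, -1, 0], "jaw": 0}

```text
$.steps[0]: bad value
```

```bash
python3 st.py -92 125 49
python3 - <<'E'
from cell import viewer
import cv2
p,d=viewer.snapshot("wrist");cv2.imwrite("pics/w1.png",p[:,:,::-1])
E
```

```text
t 0.725 tool in plate [-165.   627.8] z 215.3 heading err -180.06  tilt [-0.001 -0.001] F plate [-0.89  0.28] 0.48 w 0.4562676238153051
units [ -2.95 -20.1    6.66]
```

View pics/w1.png

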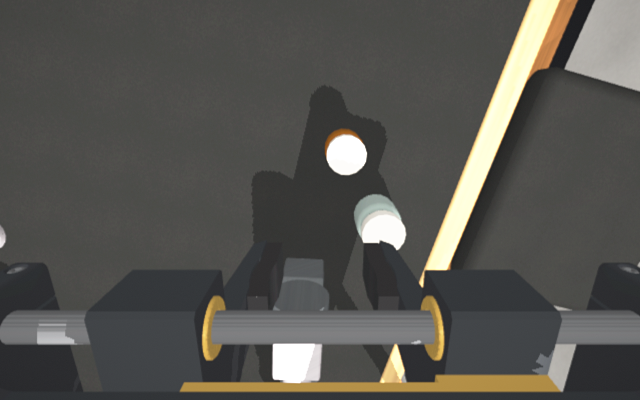

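The wrist view, still at the start pose, shows the fingers at about (265,270) and (380,270) half shut over the bare bench. The rows were refused because they had no rot, so I'm sending them again with it.

play_rows:
  steps:
    - {"xyz": [-0.147, -1, 0], "rot": [0, 0, 0], "jaw": 0}
    - {"xyz": [-0.147, -1, 0], "rot": [0, 0, 0], "jaw": 0}
    - {"xyz": [-0.147, -1, 0], "rot": [0, 0, 0], "jaw": 0}
    - {"xyz": [-0.147, -1, 0], "rot": [0, 0, 0], "jaw": 0}
    - {"xyz": [-0.147, -1, 0], "rot": [0, 0, 0], "jaw": 0}
    - {"xyz": [-0.147, -1, 0], "rot": [0, 0, 0], "jaw": 0}
    - {"xyz": [-0.147, -1, 0], "rot": [0, 0, 0], "jaw": 0}
    - {"xyz": [-0.147, -1, 0], "rot": [0, 0, 0], "jaw": 0}
    - {"xyz": [-0.147, -1, 0], "rot": [0, 0, 0], "jaw": 0}
    - {"xyz": [-0.147, -1, 0], "rot": [0, 0, 0], "jaw": 0}

```text
time_s: 2.02
ee_pos: [324.6, 349.3, 215.9]
ee_rot: [-0.393, 3.117, 0.0]
wrist_force: [0.4, -0.3, -0.1]
width: 0.005
finger_force: 0.0
```

play_rows:
  steps:
    - {"xyz": [-0.147, -1, 0], "rot": [0, 0, 0], "jaw": 0}
    - {"xyz": [-0.147, -1, 0], "rot": [0, 0, 0], "jaw": 0}
    - {"xyz": [-0.147, -1, 0], "rot": [0, 0, 0], "jaw": 0}
    - {"xyz": [-0.147, -1, 0], "rot": [0, 0, 0], "jaw": 0}
    - {"xyz": [-0.147, -1, 0], "rot": [0, 0, 0], "jaw": 0}
    - {"xyz": [-0.147, -1, 0], "rot": [0, 0, 0], "jaw": 0}
    - {"xyz": [-0.147, -1, 0], "rot": [0, 0, 0], "jaw": 0}
    - {"xyz": [-0.147, -1, 0], "rot": [0, 0, 0], "jaw": 0}
    - {"xyz": [-0.147, -1, 0], "rot": [0, 0, 0], "jaw": 0}
    - {"xyz": [-0.147, -1, 0], "rot": [0, 0, 0], "jaw": 0}

```text
time_s: 3.28
ee_pos: [423.1, 116.6, 215.9]
ee_rot: [-0.393, 3.117, 0.0]
wrist_force: [-0.0, 0.1, 0.1]
width: 0.003
finger_force: 0.0
```

```bash
python3 st.py -92 125 49
python3 - <<'E'
from cell import viewer
import cv2
p,d=viewer.snapshot("wrist");cv2.imwrite("pics/w2.png",p[:,:,::-1])
E
```

```text
t 3.275 tool in plate [-91.  127.5] z 215.9 heading err -180.14  tilt [0. 0.] F plate [-0.    0.08] 0.08 w 0.0025026117186454956
units [ 0.04 -0.1   6.68]
```

View pics/w2.png

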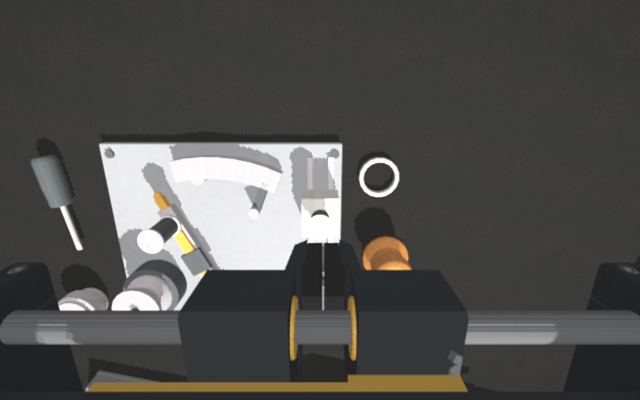

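The wrist view shows the closed fingertips near (322,245), with the idler block ahead at (320,215) seen in perspective, and the track and sector clear below. I'm descending behind the block.

play_rows:
  steps:
    - {"xyz": [0.04, -0.1, 0.9], "rot": [0, 0, 0], "jaw": 0}
    - {"xyz": [0, 0, 1], "rot": [0, 0, 0], "jaw": 0}
    - {"xyz": [0, 0, 1], "rot": [0, 0, 0], "jaw": 0}
    - {"xyz": [0, 0, 1], "rot": [0, 0, 0], "jaw": 0}
    - {"xyz": [0, 0, 1], "rot": [0, 0, 0], "jaw": 0}
    - {"xyz": [0, 0, 1], "rot": [0, 0, 0], "jaw": 0}
    - {"xyz": [0, 0, 0.5], "rot": [0, 0, 0], "jaw": 0}
    - {"xyz": [0, 0, 0.3], "rot": [0, 0, 0], "jaw": 0}
    - {"xyz": [0, 0, 0], "rot": [0, 0, 0], "jaw": 0}

```text
time_s: 4.45
ee_pos: [422.4, 115.0, 48.2]
ee_rot: [0.397, -3.116, 0.0]
wrist_force: [0.1, 0.2, 0.3]
width: 0.005
finger_force: 0.0
```

```bash
python3 st.py -22 125 49
```

```text
t 4.45 tool in plate [-92.1 126.1] z 48.2 heading err -179.99  tilt [-0. -0.] F plate [0.17 0.18] 0.31 w 0.005057301431898796
units [-2.8  -0.05 -0.03]
```

play_rows:
  steps:
    - {"xyz": [-0.4, 0, 0], "rot": [0, 0, 0], "jaw": 0}
    - {"xyz": [-0.4, 0, 0], "rot": [0, 0, 0], "jaw": 0}
    - {"xyz": [-0.4, 0, 0], "rot": [0, 0, 0], "jaw": 0}
    - {"xyz": [-0.4, 0, 0], "rot": [0, 0, 0], "jaw": 0}
    - {"xyz": [-0.4, 0, 0], "rot": [0, 0, 0], "jaw": 0}
    - {"xyz": [-0.4, 0, 0], "rot": [0, 0, 0], "jaw": 0}
    - {"xyz": [0, 0, 0], "rot": [0, 0, 0], "jaw": 0}

```text
time_s: 5.32
ee_pos: [482.2, 130.2, 48.3]
ee_rot: [-0.397, 3.114, 0.002]
wrist_force: [-0.7, 0.3, -0.3]
width: 0.005
finger_force: 0.0
```

play_rows:
  steps:
    - {"xyz": [-0.12, 0, 0], "rot": [0, 0, 0], "jaw": 0}
    - {"xyz": [-0.12, 0, 0], "rot": [0, 0, 0], "jaw": 0}
    - {"xyz": [-0.12, 0, 0], "rot": [0, 0, 0], "jaw": 0}
    - {"xyz": [0, 0, 0], "rot": [0, 0, 0], "jaw": 0}

```text
time_s: 5.82
ee_pos: [489.5, 132.2, 48.3]
ee_rot: [-0.398, 3.116, 0.0]
wrist_force: [-1.8, -0.6, 0.4]
width: 0.004
finger_force: 0.8
```

```bash
python3 st.py -22 125 49
```

```text
t 5.825 tool in plate [-22.8 125.9] z 48.3 heading err -179.96  tilt [0. 0.] F plate [-1.85 -0.15] 0.42 w 0.0038543731591545315
units [-0.03 -0.04 -0.03]
```

play_rows:
  steps:
    - {"xyz": [-0.08, 0, 0], "rot": [0, 0, 0], "jaw": 0}
    - {"xyz": [-0.08, 0, 0], "rot": [0, 0, 0], "jaw": 0}
    - {"xyz": [0, 0, 0], "rot": [0, 0, 0], "jaw": 0}

```text
time_s: 6.2
ee_pos: [493.3, 133.2, 48.3]
ee_rot: [-0.398, 3.116, 0.0]
wrist_force: [-2.7, -0.1, 1.2]
width: 0.006
finger_force: 0.9
```

```bash
python3 st.py
```

```text
t 6.2 tool in plate [-18.9 125.9] z 48.3 heading err -179.96  tilt [0. 0.] F plate [-2.61  0.53] 1.19 w 0.006262176257602598
```

play_rows:
  steps:
    - {"xyz": [-0.1, 0, 0], "rot": [0, 0, 0], "jaw": 0}
    - {"xyz": [-0.06, 0, 0], "rot": [0, 0, 0], "jaw": 0}
    - {"xyz": [0, 0, 0], "rot": [0, 0, 0], "jaw": 0}

```text
time_s: 6.58
ee_pos: [497.3, 134.1, 48.3]
ee_rot: [-0.398, 3.116, 0.0]
wrist_force: [-2.1, -0.2, 0.2]
width: 0.003
finger_force: 0.9
```

```bash
python3 st.py
```

```text
t 6.575 tool in plate [-14.8 125.8] z 48.3 heading err -179.97  tilt [0. 0.] F plate [-2.07  0.32] 0.17 w 0.0031990515674205043
```

play_rows:
  steps:
    - {"xyz": [-0.08, 0, 0], "rot": [0, 0, 0], "jaw": 0}
    - {"xyz": [-0.08, 0, 0], "rot": [0, 0, 0], "jaw": 0}
    - {"xyz": [0, 0, 0], "rot": [0, 0, 0], "jaw": 0}

```text
time_s: 6.95
ee_pos: [501.2, 135.2, 48.3]
ee_rot: [-0.398, 3.116, 0.0]
wrist_force: [-1.9, 0.7, 0.9]
width: 0.004
finger_force: 0.9
```

```bash
python3 st.py; python3 - <<'E'
from h import *
th,R,t,_=fit()
p,d=viewer.snapshot("top");W=cloud("top",d);L=(W[...,:2]-t)@R;z=W[...,2]
for n,(x0,x1,z0,z1) in {"coll":(15,70,34,46),"idler top":(-40,40,52,60),"roll":(-40,40,72,90)}.items():
    k=(L[...,0]>x0)&(L[...,0]<x1)&(abs(L[...,1]-125)<22)&(z>z0)&(z<z1); print(n,k.sum(),np.percentile(L[k],[3,50,97],axis=0).round(1).tolist() if k.any() else 0)
cv2.imwrite("pics/t2.png",cv2.resize(p[140:305,225:425,::-1],None,fx=3.6,fy=3.6,interpolation=2))
E
```

```text
t 6.95 tool in plate [-10.7 125.9] z 48.3 heading err -179.97  tilt [0.001 0.   ] F plate [-1.67  1.1 ] 0.94 w 0.004257956637469923
coll 0 0
idler top 0 0
roll 0 0
```

View pics/t2.png

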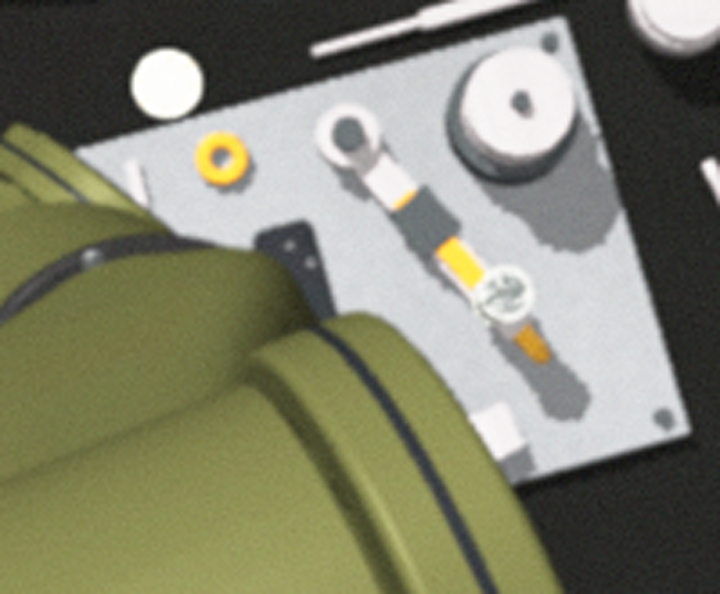

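The arm hides the idler in the top view, while the tensioner is unmoved with its roller at (504,293). I'll check with the wrist and side cameras.

```bash
python3 - <<'E'
from h import *
p,d=viewer.snapshot("wrist");q,e=viewer.snapshot("side")
a=cv2.resize(p[100:330,180:460],None,fx=1.8,fy=1.8); b=cv2.resize(q[180:300,240:410],None,fx=2.9,fy=2.9)
h=min(414,b.shape[0]);
im=np.zeros((414,800,3),np.uint8);im[:348,:400]=cv2.resize(a,(400,348));im[:348,400:]=cv2.resize(b,(400,348))
cv2.imwrite("pics/ws.png",im[:348,:,::-1])
E
```

```text
(no output)
```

View pics/ws.png

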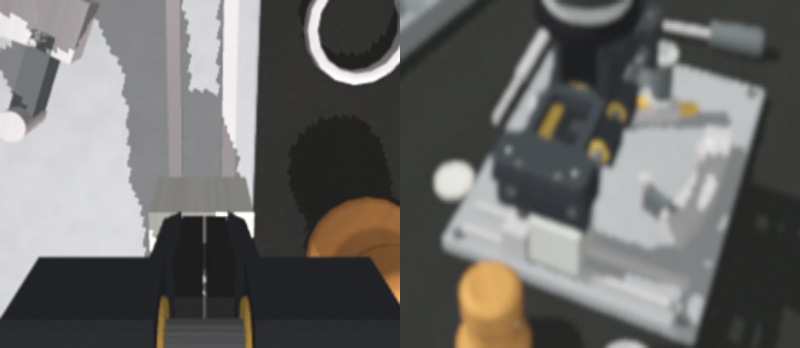

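Left (wrist): the block's rear face spans rows 178–212, with the dark fingertips starting at row 212. Right (side): the block at (555,245) lies next to the collar at (515,240). Depth will settle the finger/block geometry.

```bash
python3 - <<'E'
from h import *
from cell import sensors
p,d=viewer.snapshot("wrist");c=viewer.camera_info("wrist");K=c["K"];T=c["hand_eye"]
for u in (295,316,323,340,350):
    print(u)
    for v in range(200,300,6):
        z=d[v,u]; q=T[:3,:3]@np.array([(u-K[0,2])/K[0,0]*z,(v-K[1,2])/K[0,0]*z,z])+T[:3,3]
        print("  ",v,round(float(z)),q.round(1).tolist(),p[v,u].tolist())
E
```

```text
295
   200 216 [11.1, -18.1, 37.3] [135, 135, 138]
   206 216 [7.2, -18.1, 36.5] [136, 137, 139]
   212 220 [2.2, -18.4, 38.6] [135, 135, 138]
   218 208 [2.8, -17.3, 25.8] [131, 129, 126]
   224 198 [2.8, -16.5, 15.7] [131, 130, 125]
   230 188 [3.0, -15.7, 5.8] [131, 130, 125]
   236 181 [2.7, -15.0, -2.0] [129, 129, 125]
   242 177 [1.1, -14.7, -6.3] [177, 176, 170]
   248 151 [9.8, -12.4, -31.2] [31, 33, 35]
   254 145 [9.8, -12.0, -37.1] [33, 35, 37]
   260 139 [10.1, -11.4, -43.4] [35, 36, 39]
   266 135 [10.0, -11.0, -48.3] [34, 36, 37]
   272 129 [10.4, -10.6, -53.7] [34, 36, 37]
   278 126 [10.2, -10.2, -57.9] [30, 32, 35]
   284 120 [10.8, -9.8, -63.1] [28, 31, 33]
   290 89 [26.9, -7.0, -91.3] [31, 32, 35]
   296 82 [29.2, -6.5, -97.4] [84, 68, 37]
316
   200 216 [11.1, -4.1, 37.4] [137, 137, 138]
   206 217 [7.1, -4.1, 36.9] [135, 135, 138]
   212 218 [2.7, -4.1, 37.1] [135, 135, 136]
   218 208 [2.8, -3.9, 25.8] [134, 132, 127]
   224 197 [3.0, -3.7, 15.0] [133, 131, 127]
   230 189 [2.8, -3.5, 6.3] [133, 132, 128]
   236 180 [3.0, -3.3, -2.5] [132, 130, 127]
   242 160 
[... 1972 characters left out ...]
6 218 [6.8, 18.7, 37.6] [219, 219, 221]
   212 219 [2.6, 18.8, 37.5] [219, 219, 222]
   218 207 [2.8, 17.9, 25.7] [131, 130, 127]
   224 197 [2.9, 17.0, 15.2] [131, 130, 127]
   230 189 [2.8, 16.4, 6.4] [130, 130, 125]
   236 181 [2.7, 15.7, -1.8] [132, 131, 126]
   242 175 [2.1, 15.2, -8.3] [255, 255, 255]
   248 150 [10.2, 13.1, -32.0] [29, 31, 35]
   254 144 [10.2, 12.6, -38.0] [34, 36, 38]
   260 139 [10.1, 12.2, -43.3] [32, 36, 37]
   266 134 [10.2, 11.8, -48.6] [31, 34, 36]
   272 130 [10.2, 11.4, -53.3] [33, 35, 36]
   278 125 [10.3, 11.1, -58.0] [33, 35, 37]
   284 122 [10.2, 10.8, -62.0] [31, 33, 35]
   290 90 [26.1, 8.1, -90.0] [31, 32, 34]
   296 81 [29.6, 7.4, -97.9] [85, 69, 40]
```

Depth shows the fingertips effectively end at about tool z = -22, higher than the text says. They therefore pass over the block and push its roller, which works. The nose is at about plate x = 30 and the collar face at about 33, so I'm pushing on until it stalls.

play_rows:
  steps:
    - {"xyz": [-0.08, 0, 0], "rot": [0, 0, 0], "jaw": 0}
    - {"xyz": [-0.08, 0, 0], "rot": [0, 0, 0], "jaw": 0}
    - {"xyz": [0, 0, 0], "rot": [0, 0, 0], "jaw": 0}

```text
time_s: 7.52
ee_pos: [505.0, 136.1, 48.3]
ee_rot: [-0.398, 3.116, 0.0]
wrist_force: [-2.3, -0.3, -0.3]
width: 0.007
finger_force: 1.0
```

```bash
python3 st.py
```

```text
t 7.525 tool in plate [ -6.9 125.8] z 48.3 heading err -179.96  tilt [0. 0.] F plate [-2.28  0.24] -0.32 w 0.007308037454870365
```

play_rows:
  steps:
    - {"xyz": [-0.08, 0, 0], "rot": [0, 0, 0], "jaw": 0}
    - {"xyz": [-0.06, 0, 0], "rot": [0, 0, 0], "jaw": 0}
    - {"xyz": [0, 0, 0], "rot": [0, 0, 0], "jaw": 0}

```text
time_s: 7.9
ee_pos: [505.2, 136.1, 48.2]
ee_rot: [0.398, -3.111, 0.003]
wrist_force: [-8.3, -0.8, 4.3]
width: 0.003
finger_force: 3.9
```

```bash
python3 st.py
```

```text
t 7.9 tool in plate [ -6.6 125.7] z 48.2 heading err -179.93  tilt [-0.005 -0.002] F plate [-8.21  1.32] 4.31 w 0.003459095425655584
```

Stalled with 8 N against the collar, so the idler is home. Next I back off, lift and go over to the tensioner side.

play_rows:
  steps:
    - {"xyz": [0.4, 0, 0], "rot": [0, 0, 0], "jaw": 0}
    - {"xyz": [0.4, 0, -0.6], "rot": [0, 0, 0], "jaw": 0}
    - {"xyz": [0, 0, -1], "rot": [0, 0, 0], "jaw": 0}
    - {"xyz": [0, 0, -1], "rot": [0, 0, 0], "jaw": 0}
    - {"xyz": [0, -0.7, -0.4], "rot": [0, 0, 0], "jaw": 0}
    - {"xyz": [0, -1, 0], "rot": [0, 0, 0], "jaw": 0}
    - {"xyz": [0, -1, 0], "rot": [0, 0, 0], "jaw": 0}
    - {"xyz": [0, -1, 0], "rot": [0, 0, 0], "jaw": 0}
    - {"xyz": [0, -1, 0], "rot": [0, 0, 0], "jaw": 0}
    - {"xyz": [0, -1, 0], "rot": [0, 0, 0], "jaw": 0}

```text
time_s: 9.15
ee_pos: [525.3, -6.9, 124.5]
ee_rot: [-0.398, 3.114, -0.001]
wrist_force: [1.1, -0.4, 0.4]
width: -0.0
finger_force: 0.0
```

play_rows:
  steps:
    - {"xyz": [0, -1, 0], "rot": [0, 0, 0], "jaw": 0}
    - {"xyz": [0, -1, 0], "rot": [0, 0, 0], "jaw": 0}
    - {"xyz": [0, -1, 0], "rot": [0, 0, 0], "jaw": 0}
    - {"xyz": [0, 0, 0], "rot": [0, 0, 0], "jaw": 0}

```text
time_s: 9.65
ee_pos: [543.9, -81.1, 124.1]
ee_rot: [-0.391, 3.115, -0.003]
wrist_force: [0.0, -0.6, 0.5]
width: 0.003
finger_force: 0.0
```

```bash
python3 st.py -28 -91 42; python3 - <<'E'
from h import *
th,R,t,_=fit()
p,d=viewer.snapshot("top");W=cloud("top",d);L=(W[...,:2]-t)@R;z=W[...,2]
for n,(x0,x1,z0,z1) in {"coll":(0,90,34,46),"idler top":(-60,60,52,60),"roll":(-60,60,72,90)}.items():
    k=(L[...,0]>x0)&(L[...,0]<x1)&(abs(L[...,1]-125)<22)&(z>z0)&(z<z1); print(n,k.sum(),np.percentile(L[k],[3,50,97],axis=0).round(1).tolist() if k.any() else 0)
E
```

```text
t 9.65 tool in plate [-23.6 -94.2] z 124.1 heading err -180.21  tilt [ 0.002 -0.001] F plate [-0.13 -0.64] 0.52 w 0.0034607456020799097
units [0.18 0.13 3.28]
coll 237 [[33.9, 105.9], [45.1, 124.8], [55.0, 144.3]]
idler top 362 [[-9.5, 106.5], [6.6, 122.6], [32.6, 144.9]]
roll 178 [[0.3, 114.7], [11.4, 126.0], [22.9, 137.2]]
```

The idler's nose now matches the collar face (about 33). Descending beside the tensioner roller.

play_rows:
  steps:
    - {"xyz": [0.25, 0.1, 0.6], "rot": [0, 0, 0], "jaw": 0}
    - {"xyz": [0, 0, 0.9], "rot": [0, 0, 0], "jaw": 0}
    - {"xyz": [0, 0, 0.9], "rot": [0, 0, 0], "jaw": 0}
    - {"xyz": [0, 0, 0.6], "rot": [0, 0, 0], "jaw": 0}
    - {"xyz": [0, 0, 0.3], "rot": [0, 0, 0], "jaw": 0}
    - {"xyz": [0, 0, 0], "rot": [0, 0, 0], "jaw": 0}

```text
time_s: 10.45
ee_pos: [536.7, -77.3, 40.8]
ee_rot: [0.399, -3.116, -0.0]
wrist_force: [-0.8, -0.3, 0.3]
width: 0.004
finger_force: 0.0
```

```bash
python3 st.py -28 -91 42; python3 - <<'E'
from h import *
p,d=viewer.snapshot("wrist");cv2.imwrite("pics/w3.png",p[:,:,::-1])
E
```

```text
t 10.45 tool in plate [-29.7 -88.7] z 40.8 heading err -179.92  tilt [-0.  0.] F plate [-0.81 -0.11] 0.34 w 0.0042811741392040715
units [-0.07 -0.09 -0.05]
```

View pics/w3.png

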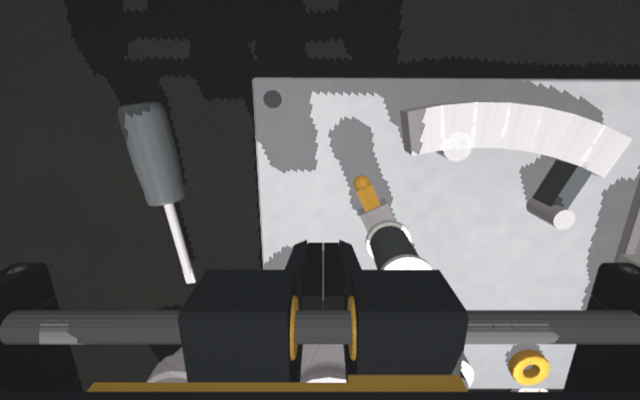

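The wrist view shows the fingertips at about (322,242) beside the tensioner roller, which spans (388,240) to (408,265). The tooth is at (458,147), the end stop at (563,218), and the pawl at (365,188) is still relaxed. I'm lowering slightly and easing into contact.

play_rows:
  steps:
    - {"xyz": [0, 0.1, 0.4], "rot": [0, 0, 0], "jaw": 0}
    - {"xyz": [0, 0.2, 0], "rot": [0, 0, 0], "jaw": 0}
    - {"xyz": [0, 0.2, 0], "rot": [0, 0, 0], "jaw": 0}
    - {"xyz": [0, 0, 0], "rot": [0, 0, 0], "jaw": 0}

```text
time_s: 11.0
ee_pos: [533.7, -66.1, 30.9]
ee_rot: [-0.398, 3.116, -0.002]
wrist_force: [0.8, -1.3, -0.3]
width: 0.003
finger_force: 0.5
```

```bash
python3 st.py
```

```text
t 11.0 tool in plate [-29.7 -77.2] z 30.9 heading err -179.96  tilt [ 0.    -0.001] F plate [ 0.45 -1.49] -0.29 w 0.003073777385873201
```

play_rows:
  steps:
    - {"xyz": [0.08, 0.2, 0], "rot": [0, 0, 0], "jaw": 0}
    - {"xyz": [0.08, 0.2, 0], "rot": [0, 0, 0], "jaw": 0}
    - {"xyz": [0.06, 0.2, 0], "rot": [0, 0, 0], "jaw": 0}
    - {"xyz": [0.06, 0.2, 0], "rot": [0, 0, 0], "jaw": 0}
    - {"xyz": [0.05, 0.2, 0], "rot": [0, 0, 0], "jaw": 0}
    - {"xyz": [0.04, 0.2, 0], "rot": [0, 0, 0], "jaw": 0}
    - {"xyz": [0.03, 0.2, 0], "rot": [0, 0, 0], "jaw": 0}
    - {"xyz": [0.02, 0.2, 0], "rot": [0, 0, 0], "jaw": 0}
    - {"xyz": [0, 0.2, 0], "rot": [0, 0, 0], "jaw": 0}
    - {"xyz": [0, 0, 0], "rot": [0, 0, 0], "jaw": 0}

```text
time_s: 12.25
ee_pos: [509.0, -27.6, 30.7]
ee_rot: [0.394, -3.111, 0.006]
wrist_force: [-2.3, -5.7, 1.7]
width: 0.005
finger_force: 2.9
```

```bash
python3 st.py -40 -15 31; python3 - <<'E'
from h import *
p,d=viewer.snapshot("wrist");cv2.imwrite("pics/w4.png",p[:,:,::-1])
E
```

```text
t 12.25 tool in plate [-44.1 -33.6] z 30.7 heading err -180.07  tilt [-0.006 -0.005] F plate [-3.66 -4.98] 1.7 w 0.005077805565103981
units [-0.16  0.74 -0.02]
```

View pics/w4.png

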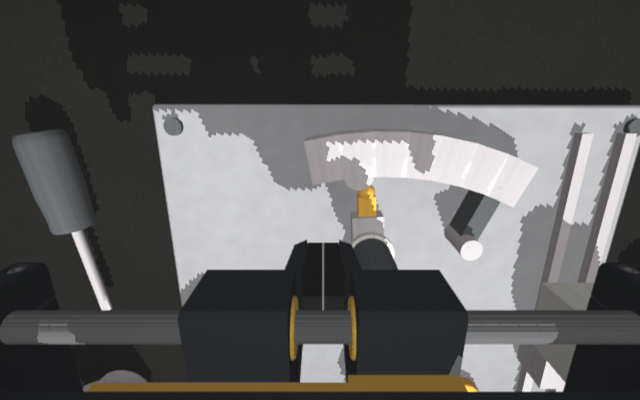

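The wrist view shows the brass pawl at (366,190) right at the tooth. Continuing slowly over the click.

play_rows:
  steps:
    - {"xyz": [-0.03, 0.1, 0], "rot": [0, 0, 0], "jaw": 0}
    - {"xyz": [-0.03, 0.1, 0], "rot": [0, 0, 0], "jaw": 0}
    - {"xyz": [-0.03, 0.1, 0], "rot": [0, 0, 0], "jaw": 0}
    - {"xyz": [-0.03, 0.1, 0], "rot": [0, 0, 0], "jaw": 0}
    - {"xyz": [-0.02, 0.1, 0], "rot": [0, 0, 0], "jaw": 0}
    - {"xyz": [-0.02, 0.1, 0], "rot": [0, 0, 0], "jaw": 0}
    - {"xyz": [-0.02, 0.1, 0], "rot": [0, 0, 0], "jaw": 0}
    - {"xyz": [0, 0.06, 0], "rot": [0, 0, 0], "jaw": 0}
    - {"xyz": [0, 0, 0], "rot": [0, 0, 0], "jaw": 0}
    - {"xyz": [0, 0, 0], "rot": [0, 0, 0], "jaw": 0}

```text
time_s: 13.55
ee_pos: [507.2, -10.2, 30.5]
ee_rot: [0.392, -3.108, 0.01]
wrist_force: [-4.0, -10.3, 2.1]
width: 0.005
finger_force: 4.4
```

```bash
python3 st.py -40 -15 31; python3 - <<'E'
from h import *
p,d=viewer.snapshot("wrist");q,e=viewer.snapshot("top")
im=np.vstack([p[90:290,200:600],np.zeros((0,400,3),np.uint8)]);im=cv2.resize(im,(800,400))
cv2.imwrite("pics/w5.png",im[:,:,::-1])
E
```

```text
t 13.55 tool in plate [-41.4 -16.3] z 30.5 heading err -180.15  tilt [-0.008 -0.008] F plate [-6.48 -8.98] 2.11 w 0.004658189366360959
units [-0.05  0.05 -0.02]
```

View pics/w5.png

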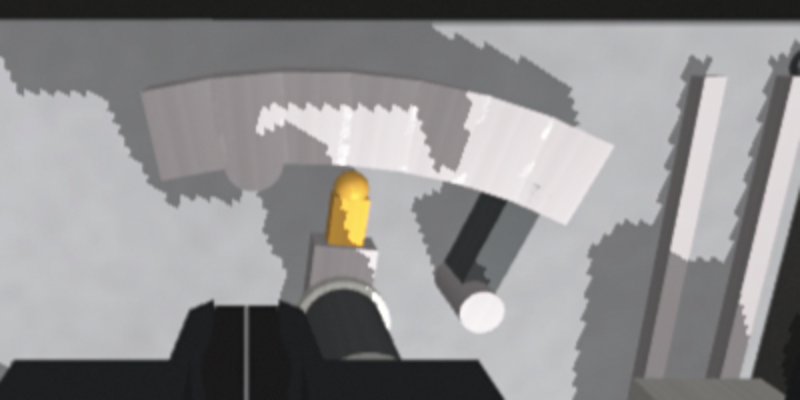

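The wrist view shows the pawl at (351,185) past the tooth at (253,178), and short of the end stop at (482,312). Checking the angle.

```bash
python3 - <<'E'
from h import *
from cell import sensors
from scipy.spatial.transform import Rotation as Ro
th,R,t,_=fit();s=sensors.get_state();M=Ro.from_rotvec(s["ee_rot"]).as_matrix()
c=viewer.camera_info("wrist");K=c["K"];T=c["hand_eye"]
def f(n,u,v,z):
    r=M@T[:3,:3]@np.array([(200+u/2-K[0,2])/K[0,0],(90+v/2-K[1,2])/K[0,0],1]);o=M@T[:3,3]+s["ee_pos"]
    q=R.T@((o+r*(z-o[2])/r[2])[:2]-t);a=(np.arctan2(q[1],q[0]-75))%(2*np.pi);print(n,q.round(1),"r",np.hypot(q[0]-75,q[1]).round(1),"travel",round(np.pi+.45-a,3))
f("pawl",351,180,24);f("pawlbase",352,240,26);f("tooth",253,172,30);f("peg",482,312,38)
print("F",np.linalg.norm(s["wrist_force"]),s["finger_force"],abs(s["joint_velocities"]).max())
E
```

```text
pawl [-74.1  13.5] r 149.7 travel 0.54
pawlbase [-57.2  14.3] r 133.0 travel 0.557
tooth [-77.8 -13.8] r 153.5 travel 0.36
peg [-40.6  48.5] r 125.4 travel 0.847
F 11.119275704532576 4.412117600440979 0.0012700348940485912
```

```bash
python3 -c "
from cell import hand_in
print(hand_in())"
```

```text
the job is handed in; nothing more can be done
None
```

I handed the job in at about 14 s; the hand-in gave no verdict. The idler block is home against its collar, and the fingers hold the tensioner arm about 0.18 rad past the tooth, 0.18 rad short of the end stop, with about 11 N at the wrist.

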